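Lock the solder reel on its holder with the hairpin clip

TASK

Lock the solder reel onto its spindle: pick up the hairpin spring clip from the desk, bring it level with the spindle's groove and push it sideways over the shank until it snaps past the bulge in its legs and sits fully home, then let go. The spindle has some free play in the holder's slot, so feel for the snap and do not force the clip once it is home, and leave the other things on the desk where they are.

Things in the scene. Friction and masses are not known exactly. Their poses are not given: they have to be found in the camera images.
- clip: Hairpin spring clip lying flat on the desk: straight black dipped tail, 56 x 14 x 6.4 mm, a wire loop behind it, two springy steel wire legs (4.4 thick) in front. Origin: underside of the tail, on the centre line; x points from the tail to the open leg ends, z up. Tail from x = -20 to +36, loop back to -34, leg ends at +60. About 40 g.
- clip_grip (a point): Where to grip the clip: on the tail at x = -8, 3.2 above its underside. Pinch it across its 14 mm width (the clip's y). Gripped farther forward, the fingers would meet the reel (radius 29 mm) under the groove.
- clip_eye (a point): Centre of the clip's round eye, 49.3 mm in front of clip_grip at the same height; the spindle's axis lies here once the clip is home. x points to the leg ends. The legs flare to 20 mm inner width at their ends, narrow to 5 mm at the bulge, 6 mm in front of this point; the tail's flat front stops the shank 5 mm behind it.
- spindle: The upright steel spindle with its carriage and the solder reel (58 across). z up; x is the way the holder's slot lets it slide, roughly away from the robot: push the clip on along +x. It starts anywhere in 44 mm of play and slides with 2 N of drag, so it runs ahead of the clip up to the slot's end, which is not measured. Origin on its axis at desk level.
- groove (a point): Middle of the spindle's groove, on its axis, 53.5 above the desk. Shank 10 thick; groove 10 high, between a washer (40 across, top 5.5 below) on the reel and a knob (20 across, underside 5.5 above, top 17.5 above). At the slot's end the legs spread at 6 to 11 N and snap; home, the force rises steeply. Over 20 N between clip and spindle would bend the clip.
- coupler: White cable coupler block, 35 x 21 x 18, a bystander; origin under its centre.
- ferrite: Black two-part ferrite block, 37 x 26 x 25, a bystander; origin under its centre.
- marker: Marker pen lying down, 135 long, a bystander; origin under its centre.
- cap: Grey ribbed dust cap, 30 across, 14 high, a bystander; origin under its centre.
- cell: Blue battery cell standing upright, 26 across, 50 high, a bystander; origin under its centre.

How it is judged:
On the way, in this order (a step that is already met when the one before it is completed fails the run):
1. the clip is lifted off the desk in the gripper (height (world z) of clip above 0.03 m and contact force between the fingers and clip above 0.5 N), for 0.1 s.
2. the clip has snapped onto the spindle's shank (horizontal distance between clip_eye and groove below 0.003 m and distance between clip_eye and groove below 0.005 m), for 0.1 s.
At the end, for the whole second after the job is handed in: The clip sits in the spindle's groove, its eye's centre within 3 mm sideways and 5 mm in all of the groove's middle, lying within 0.3 rad of level, at rest and released (all of step 2 and angle between clip's own z axis and vertical below 0.3 rad and linear speed of clip below 0.02 m/s and contact force between the fingers and clip below 0.1 N); the robot touches nothing.
It fails at once if the clip is forced against the holder with more than 20 N (contact force between clip and spindle above 20 N).
It fails at once if a bystander is moved by more than 25 mm (distance of any of coupler, ferrite, marker, cap, cell from where it was at the start of the episode above 0.025 m).
It also fails if it takes over 48 s, if anything falls off the work surface, if the arm or the gripper's body presses on something with over 40 N, if the wrist force passes 120 N, or if a joint passes its speed limit or range.

ROBOT

A 6-joint arm with a two-finger parallel gripper is mounted at the origin on a cart in front of the work surface, level with it; the furniture and walls round the work are solid. World frame = base frame: x ahead of the robot, y to its left, z up, the work surface at z = 0. Lengths are in m, angles in rad, forces in N, time in s.
With the tool pointing down it reaches from about 0.275 to 0.725 m from the base axis. Payload 15.9 kg.
Tool frame: the origin (TCP) lies midway between the tips of the shut fingers; the grasp point (between the pads) lies 19 mm behind it (manip.pinch_z is the distance from the TCP to the grasp point, in m); z points along the fingers, y is the line along which they close (so a half turn about z gives the same grasp; the last joint's range is limited). The gripper opens to 85 mm and grips with 20 to 120 N. Pads are 22 mm wide; open, the fingers measure 114 mm over their backs; the gripper's body (76 mm by 85 mm) begins 54 mm behind the grasp point. The pads swing forward as they close: fully open they stand 13 mm farther back than shut.
Start: joints at [1.13, 0.213, -0.034, 1.323, 0, 1.571], TCP at [0.213, 0.452, 0.231] pointing down, gripper open.
Joint ranges: [-2.98, 2.98], [-0.74, 1.72], [-1.14, 1.35], [-2.1, 2.04], [-1.57, 1.44], [-3.14, 3.14]. Speed limits (rad/s): [1.89, 1.89, 2.39, 2.57, 3.14, 3.14].

INTERFACE

Orientations are given as a 3x3 rotation matrix whose columns are the frame's x, y, z axes.
In Python, from bench import manip gives the robot as it stands.
- The arm moves only by the tool step_arm, never from a script. Its argument "commands" is a list that holds one entry, the list of rows, each a list of 7 numbers: the shift along the world's x, y, z in units of 40 mm (1.0 is 40 mm), then the turn, a rotation vector about the world's x, y, z in units of 5 degrees (1.0 is 5 degrees), then the closure in counts, from 0 (fully open) to 255 (shut). In form: [[[tx, ty, tz, rx, ry, rz, jaw], ...]]. A call has 1 to 12 rows; each row shifts and turns the commanded pose from where the row before left it; what a row does not reach is not made up. A row lasts 1/10 s, in which the tool goes at most 50 mm and 8.59 degrees, less where a joint would pass 70% of its speed; a pose out of reach is approached as far as the arm can. A call is refused whole if a number of a shift passes 1 or a number of a turn 1, either way. A call with a gripper value outside its range is refused whole. The fingers move at their own pace and stop on an object; "squeeze" is the grip in N (left out, the last holds). Time passes only in rows, so rows that do not move let the fingers close. It gives the time, the measured TCP pose, the force, the opening and the grip force at its end, in the units of the state.
- manip.get_state(): the state, without advancing time (a new reading comes with each control period).
- manip.capture(name): name is "scene" or "top" or "wrist"; returns a dict with "color" (480x640x3 uint8, red, green, blue), "camera_matrix" (3x3 intrinsics, pixels), "xyz" and "attitude" of the camera in the world. Camera axes: x right, y down, z forward; pixel columns grow to the right and rows downward; lengths in m; the calibration is good to about 2 mm. A picture is of the moment at which its call begins. There is no depth.
- manip.close_job(): hands the job in; it is judged then, once.
The state is a dict: "clock": time; "joints": joint angles; "joint_velocities": joint speeds; "joint_torque": joint torques, N m; "tool_pos": TCP position; "eef_rot": TCP orientation; "wrist_force": force on the tool from outside, world axes, zero at the start; "ft_torque": the same for the moment, N m; "width": opening from 0.0 (shut) to 1.0 (fully open); "grasp_force": force on a finger pad.
Only numpy, scipy, OpenCV 4.12 (cv2) and the standard library are available. Lean on these libraries where they do the work, as an engineer would, in place of code of your own. Each camera call takes 0.05 s, during which the arm holds its last target. There are 200 camera calls.

## Working session

There is one attempt and no reset: what is moved stays moved. The work goes in short steps, Python scripts to look and compute and a tool call to move; the robot and the scene stay as the last step left them, time stands still between calls to the robot, and variables do not carry over. Pictures are saved under pics/ and viewed, at most 10 in all, crops included, and the job is handed in when it is done.

Besides the shell and the picture viewer there is one more tool, called after "Call:" as name(argument=value, ...) on one line, values as JSON. step_arm: Moves the arm, as the interface text tells. Its arguments: {"type":"object","properties":{"commands":{"type":"array"},"squeeze":{"type":"number"}},"required":["commands"]}

```bash
mkdir -p pics && cat > h.py <<'E'
import numpy as np, cv2
from bench import manip
def cap(n,f):
    c=manip.capture(n); cv2.imwrite('pics/'+f,c['color'][:,:,::-1]); np.savez('pics/'+f+'.npz',**{k:np.array(v) for k,v in c.items()}); return c
def load(f): return np.load('pics/'+f+'.npz')
def ray(c,u,v):
    R=np.array(c['attitude']); d=R@np.linalg.inv(c['camera_matrix'])@np.array([u,v,1.]); return np.array(c['xyz']),d
def onz(c,u,v,z):
    o,d=ray(c,u,v); return o+d*(z-o[2])/d[2]
def proj(c,p):
    q=np.array(c['camera_matrix'])@np.array(c['attitude']).T@(np.array(p)-np.array(c['xyz'])); return q[:2]/q[2]
E
python3 - <<'E'
from h import *
for n in ('scene','top'):
    c=cap(n,n+'1.png'); print(n,c['xyz'],np.round(c['attitude'],3).tolist(),np.array(c['camera_matrix'])[0])
s=manip.get_state(); print(s, manip.pinch_z)
E
```

```text
scene [ 0.17820671 -0.79186798  0.71573963] [[0.87, -0.336, 0.362], [-0.494, -0.611, 0.619], [0.014, -0.717, -0.697]] [497.56022742   0.         312.95340487]
top [ 0.32036328 -0.23112321  1.18606819] [[-0.013, -0.981, 0.194], [-1.0, 0.015, 0.007], [-0.01, -0.193, -0.981]] [599.19295874   0.         327.67481342]
{'clock': 0.1, 'joints': array([ 1.13000358e+00,  2.13279997e-01, -3.49590255e-02,  1.32349474e+00,
       -1.73432906e-05,  1.57081480e+00]), 'joint_velocities': array([-3.75418348e-04, -3.56548273e-04,  2.82676728e-03,  4.07795362e-05,
       -1.15199666e-03,  9.84002280e-04]), 'joint_torque': array([ 9.08304992e-04, -6.87253404e+01,  4.87800014e+01,  1.24988635e-02,
        6.73582167e-05, -4.00065858e-05]), 'tool_pos': array([0.21320977, 0.45194281, 0.23089392]), 'eef_rot': array([[-9.04405843e-01,  4.26673087e-01, -3.84276954e-04],
       [ 4.26673260e-01,  9.04405439e-01, -8.55227986e-04],
       [-1.73605981e-05, -9.37433888e-04, -9.99999560e-01]]), 'wrist_force': array([-0.33067125, -0.48722792,  0.33077823]), 'ft_torque': array([ 0.03312983, -0.01492791, -0.01714811]), 'grasp_force': 0.0, 'width': 0.99919678996838} 0.0187
```

View pics/scene1.png

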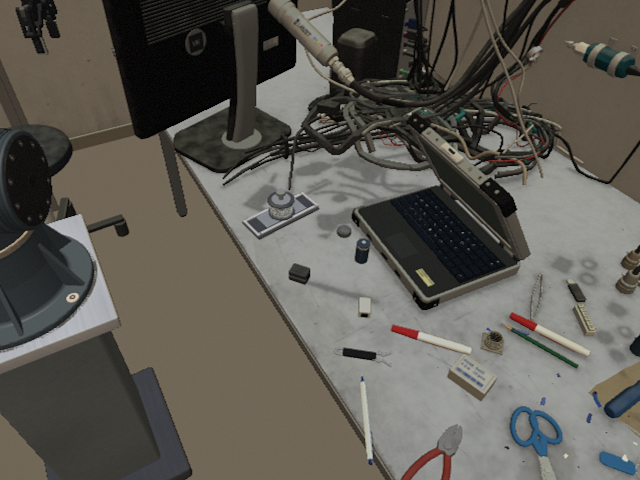

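View pics/top1.png

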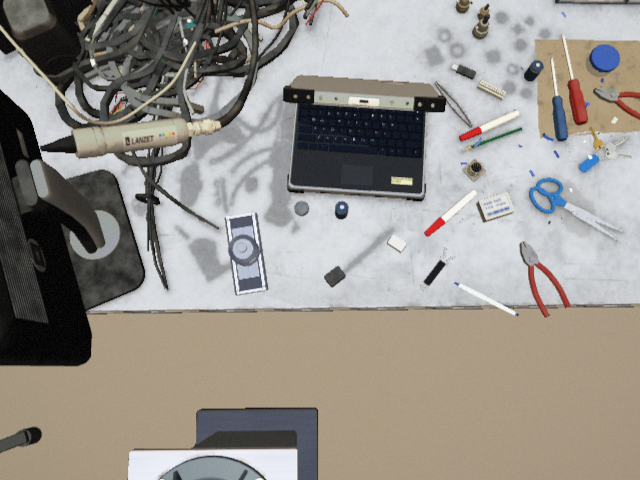

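The scene view shows the reel in its holder at (281,207) and the clip's black tail at (360,353). In the top view the reel is at (243,250) and the clip's tail at (434,272). I'll crop both top areas to see them enlarged.

```bash
python3 - <<'E'
from h import *
t=cv2.imread('pics/top1.png'); s=cv2.imread('pics/scene1.png')
a=cv2.resize(t[235:305,395:475],(400,350),interpolation=cv2.INTER_CUBIC)
b=cv2.resize(t[200:300,205:285],(280,350),interpolation=cv2.INTER_CUBIC)
d=cv2.resize(s[180:245,235:325],(400,289),interpolation=cv2.INTER_CUBIC)[:250]
e=cv2.resize(s[335:370,325:400],(400,187),interpolation=cv2.INTER_CUBIC)
o=np.zeros((600,800,3),np.uint8); o[:350,:400]=a;o[:350,400:680]=b;o[350:,:400]=d;o[350:537,400:]=e
cv2.imwrite('pics/crop1.png',o)
c=load('top1.png'); R=c
m=(t[:,:,:].max(2)<60).astype(np.uint8); 
n,l,st,ce=cv2.connectedComponentsWithStats(m)
for i in range(1,n):
    if 395<ce[i][0]<475 and 235<ce[i][1]<305 and st[i][4]>30:
        r=cv2.minAreaRect(np.argwhere(l==i)[:,::-1].astype(np.float32)); print(st[i],ce[i],r)
        P=[onz(c,*q,.0064) for q in cv2.boxPoints(r)]; print(np.round(P,4)); print(onz(c,*ce[i],.0064))
print('spindle',onz(c,243,249,.071),onz(c,243,249,.0))
E
```

```text
[425 261  20  24 161] [434.16770186 272.55900621] ((434.1208190917969, 272.5929260253906), (6.036136627197266, 26.400474548339844), 37.5685920715332)
[[ 0.4633 -0.4106  0.0064]
 [ 0.5046 -0.4444  0.0064]
 [ 0.4971 -0.4535  0.0064]
 [ 0.4558 -0.4197  0.0064]]
[ 0.48018104 -0.43212349  0.0064    ]
spindle [ 0.52147003 -0.06206979  0.071     ] [ 0.53427515 -0.05130561  0.        ]
```

View pics/crop1.png

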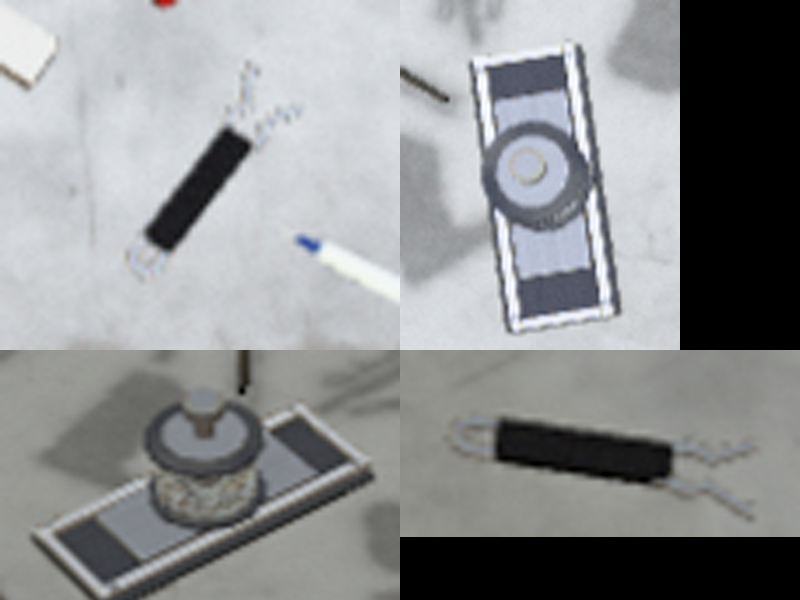

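The clip's open legs point away and to the right, at a yaw of about -39°. The holder is turned about +8°, with its knob at about (241,247) in the top view. I'll compute both positions and check clearance to the monitor.

```bash
cat >> h.py <<'E'
def tri(a,b):
    (o1,d1),(o2,d2)=ray(*a),ray(*b); A=np.stack([d1,-d2],1); s=np.linalg.lstsq(A,o2-o1,rcond=None)[0]
    p,q=o1+s[0]*d1,o2+s[1]*d2; return (p+q)/2,np.linalg.norm(p-q)
E
python3 - <<'E'
from h import *
t=load('top1.png'); s=load('scene1.png')
T=lambda u,v:(205+(u-400)/3.5,200+v/3.5)
print('knob top plane',onz(t,*T(527,166),.071))
S=lambda u,v:(235+u/4.444,180+(v-350)/4.444)
print('knob tri',tri((t,*T(527,166)),(s,*S(205,396))))
L=[onz(t,*T(*p),.01) for p in((472,60),(510,325),(577,45),(613,310))]; print(np.round(L,4))
for i in(0,2): d=L[i]-L[i+1]; print(np.degrees(np.arctan2(d[1],d[0])),np.linalg.norm(d))
print('monitor corner',tri((t,88,360),(s,137,137)))
print('mon col 0,345 ', tri((t,12,178),(s,300,100)))
print('gripper proj', proj(t,[.213,.452,.231]),proj(s,[.213,.452,.231]))
E
```

```text
knob top plane [ 0.5245408  -0.05877461  0.071     ]
knob tri (array([ 0.52647215, -0.05923283,  0.07009093]), np.float64(0.0037002864429939047))
[[ 0.5983 -0.0166  0.01  ]
 [ 0.445  -0.0411  0.01  ]
 [ 0.6063 -0.0772  0.01  ]
 [ 0.4526 -0.0991  0.01  ]]
9.078339675694597 0.15527273951653503
8.111570659520478 0.15519630530137007
monitor corner (array([0.31574549, 0.20138251, 0.11670649]), np.float64(0.007049041232573532))
mon col 0,345  (array([ 0.74946207,  0.40214263, -0.00410397]), np.float64(0.12973326268814447))
gripper proj [-109.34113434  433.07947238] [50.67401192 51.22213843]
```

Call:
step_arm(commands=[[[0,-0.9,0,0,0,0,110],[0,-0.9,0,0,0,0,110],[0,-0.9,0,0,0,0,110],[0,-0.8,0,0,0,0,110],[0,-0.8,0,0,0,0,110],[0,-0.8,0,0,0,0,110],[0.2,-0.7,0,0,0,0,110],[0.2,-0.7,0,0,0,0,110],[0.5,-0.7,0,0,0,0,110],[0.5,-0.7,0,0,0,0,110],[0.4,-0.8,0,0,0,0,110],[0.4,-0.8,0,0,0,0,110]]])

```text
clock: 1.3
tool_pos: [0.3016, 0.0708, 0.2313]
eef_rot: [[-0.904, 0.426, 0.0], [0.426, 0.904, 0.0], [-0.0, 0.0, -1.0]]
wrist_force: [0.5, 1.0, -0.3]
width: 0.568
grasp_force: 0.0
```

Call:
step_arm(commands=[[[0.4,-0.9,0,0,0,-0.25,110],[0.4,-0.9,0,0,0,-0.25,110],[0.4,-0.9,0,0,0,-0.25,110],[0.4,-0.9,0,0,0,-0.25,110],[0.4,-0.9,0,0,0,-0.25,110],[0.4,-0.9,0,0,0,-0.25,110],[0.3,-0.9,0,0,0,-0.25,110],[0.3,-0.9,0,0,0,-0.25,110],[0.3,-0.9,0,0,0,-0.25,110],[0.3,-0.9,0,0,0,-0.25,110],[0.3,-0.9,0,0,0,-0.25,110],[0.3,-0.9,-0.5,0,0,0,110]]])

```text
clock: 2.5
tool_pos: [0.4703, -0.362, 0.2127]
eef_rot: [[-0.776, 0.63, 0.003], [0.63, 0.776, -0.002], [-0.003, 0.0, -1.0]]
wrist_force: [0.9, -0.8, 0.8]
width: 0.566
grasp_force: 0.0
```

Call:
step_arm(commands=[[[-0.1,-0.8,-0.5,0,0,0,110],[0,-0.7,-0.5,0,0,0,110],[0,0,0,0,0,0,110],[0,0,0,0,0,0,110]]])

```text
clock: 2.9
tool_pos: [0.4648, -0.4198, 0.1704]
eef_rot: [[-0.777, 0.63, -0.001], [0.63, 0.777, 0.001], [0.002, 0.0, -1.0]]
wrist_force: [0.1, 0.1, 0.2]
width: 0.569
grasp_force: 0.0
```

```bash
python3 - <<'E'
from h import *
c=cap('wrist','w1.png'); s=manip.get_state(); print(s['tool_pos'],np.round(s['eef_rot'],3).tolist(),s['joints'],c['xyz'])
print(proj(c,[.468,-.422,.0064]),proj(c,[.501,-.449,.0064]))
E
```

```text
[ 0.46529213 -0.41946817  0.17136452] [[-0.777, 0.629, -0.0], [0.629, 0.777, 0.0], [0.0, 0.0, -1.0]] [-7.33740026e-01  4.94333911e-01  2.14939095e-01  1.29182698e+00
  1.74956948e-04 -5.28557387e-02] [ 0.41251882 -0.37792028  0.31256535]
[322.28041332 226.48165715] [322.02517223 271.3687155 ]
```

View pics/w1.png

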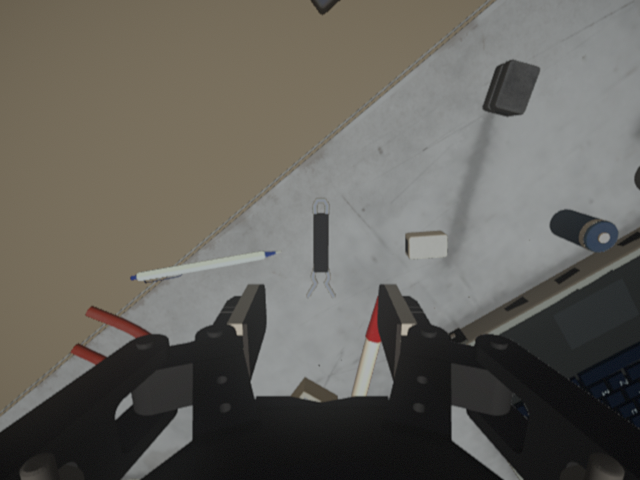

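The wrist view shows the clip's tail at (321,242), upright in the image, so its yaw matches the tool. The legs point toward the bottom of the picture.

```bash
cat >> h.py <<'E'
def tail(f,box,z=.0064,th=70):
    c=load(f); g=c['color'].max(2); m=np.zeros_like(g); x0,y0,x1,y1=box; m[y0:y1,x0:x1]=g[y0:y1,x0:x1]<th
    n,l,st,ce=cv2.connectedComponentsWithStats(m); i=1+st[1:,4].argmax()
    r=cv2.minAreaRect(np.argwhere(l==i)[:,::-1].astype(np.float32)); P=np.array([onz(c,*q,z) for q in cv2.boxPoints(r)])
    e=sorted([np.linalg.norm(P[1]-P[0]),np.linalg.norm(P[2]-P[1])]); d=(P[1]-P[0]) if np.linalg.norm(P[1]-P[0])==e[1] else P[2]-P[1]
    print(r,'size',e,'ctr',P.mean(0),'yaw',np.degrees(np.arctan2(d[1],d[0]))); return P.mean(0)
E
python3 - <<'E'
from h import *
p=tail('w1.png',(295,195,350,285)); print('grip',p[:2]-.016*np.array([.777,-.629]))
E
```

```text
((320.4999694824219, 242.5), (56.99999237060547, 12.999998092651367), 90.0) size [np.float64(0.011513820016991607), np.float64(0.05361359250977112)] ctr [ 0.47901091 -0.43298177  0.0064    ] yaw -38.76914241342991
grip [ 0.46657891 -0.42291777]
```

Call:
step_arm(commands=[[[0.03,-0.09,-0.8,0,0,0,110],[0,0,-0.8,0,0,0,110],[0,0,-0.8,0,0,0,110],[0,0,-0.8,0,0,0,110],[0,0,-0.5,0,0,0,140],[0,0,-0.25,0,0,0,160],[0,0,0,0,0,0,160],[0,0,0,0,0,0,160]]])

```text
clock: 3.75
tool_pos: [0.4673, -0.4236, 0.0148]
eef_rot: [[-0.777, 0.629, 0.001], [0.629, 0.777, -0.001], [-0.002, -0.0, -1.0]]
wrist_force: [0.1, -0.1, -0.1]
width: 0.37
grasp_force: 0.0
```

Call:
step_arm(commands=[[[-0.02,0.02,-0.2,0,0,0,160],[0,0,-0.12,0,0,0,160],[0,0,0,0,0,0,160],[0,0,0,0,0,0,255],[0,0,0,0,0,0,255],[0,0,0,0,0,0,255],[0,0,0,0,0,0,255],[0,0,0,0,0,0,255]]], squeeze=50)

```text
clock: 4.55
tool_pos: [0.4659, -0.4228, 0.0008]
eef_rot: [[-0.777, 0.629, 0.0], [0.629, 0.777, -0.0], [-0.001, -0.0, -1.0]]
wrist_force: [-1.4, 0.6, 3.7]
width: 0.142
grasp_force: 49.4
```

Call:
step_arm(commands=[[[0,0,0.3,0,0,0,255],[0,0,0.6,0,0,0,255],[0,0,0.9,0,0,0,255],[0,0,0.9,0,0,0,255],[0,0,0.9,0,0,0,255],[0,0,0,0,0,0,255],[0,0,0,0,0,0,255]]])

```text
clock: 5.25
tool_pos: [0.4661, -0.4229, 0.1457]
eef_rot: [[-0.777, 0.629, 0.001], [0.629, 0.777, -0.001], [-0.002, -0.0, -1.0]]
wrist_force: [-0.9, -0.1, -0.9]
width: 0.144
grasp_force: 48.8
```

Call:
step_arm(commands=[[[-0.1,0.8,0,0,0,0.8,255],[-0.1,0.8,0,0,0,0.8,255],[-0.1,0.8,0,0,0,0.8,255],[-0.1,0.8,0,0,0,0.8,255],[-0.1,0.8,0,0,0,0.8,255],[-0.1,0.8,0,0,0,0.8,255],[-0.1,0.8,0,0,0,0.8,255],[-0.1,0.8,0,0,0,0.8,255],[-0.1,0.8,0,0,0,0.8,255],[-0.1,0.8,0,0,0,0.8,255],[0,0.7,0,0,0,0.8,255],[0,0,0,0,0,0.7,255]]])

```text
clock: 6.45
tool_pos: [0.4246, -0.072, 0.1436]
eef_rot: [[-0.988, -0.153, -0.002], [-0.153, 0.988, 0.001], [0.002, 0.001, -1.0]]
wrist_force: [0.0, -0.2, -0.5]
width: 0.14
grasp_force: 48.9
```

Call:
step_arm(commands=[[[0,0,0,0,0,0,255],[0,0,0,0,0,0,255]]])

```text
clock: 6.65
tool_pos: [0.4252, -0.0747, 0.1439]
eef_rot: [[-0.989, -0.146, -0.001], [-0.146, 0.989, 0.0], [0.001, 0.0, -1.0]]
wrist_force: [0.5, 0.6, -0.5]
width: 0.143
grasp_force: 48.9
```

```bash
python3 - <<'E'
from h import *
s=manip.get_state(); c=cap('wrist','w2.png'); cap('top','top2.png'); cap('scene','scene2.png'); print(s['tool_pos'],np.round(s['eef_rot'],3).tolist(),s['joints'],c['xyz'],s['width'],s['grasp_force'],s['wrist_force'])
p=np.array([.525,-.059,.071]);print(proj(c,p),proj(c,s['tool_pos']))
E
```

```text
[ 0.42524425 -0.07471091  0.14393276] [[-0.989, -0.146, -0.001], [-0.146, 0.989, 0.0], [0.001, 0.0, -1.0]] [-1.73854677e-01  1.12473425e-01 -3.79452365e-01  1.08008242e+00
 -8.18592464e-05 -3.20142342e-01] [ 0.35864626 -0.08482084  0.28601135] 0.14269474672862284 48.89097511768341 [ 0.49122444  0.62898977 -0.5319909 ]
[322.92122753 387.48834075] [321.84326644 302.4971349 ]
```

View pics/w2.png

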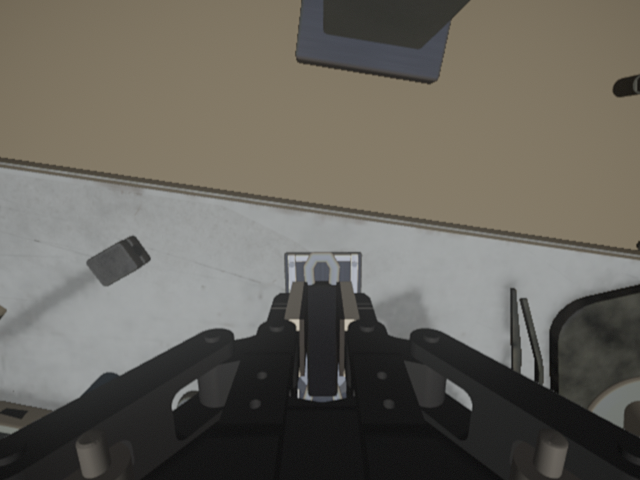

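The wrist view shows the clip held straight along column 322, with the holder's near edge behind it from (285,253) to (361,253). I'll check the lateral offset and the spindle again.

```bash
python3 - <<'E'
from h import *
c=load('w2.png'); L=onz(c,285,253,.01);R=onz(c,361,253,.01); print(L,R,np.linalg.norm(L-R),(L+R)/2)
d=(L-R);print(np.degrees(np.arctan2(d[1],d[0])))
n=np.array([-.1495,.9888]); t=np.array([.42524,-.07471])
print('lateral wrist',n@(((L+R)/2)[:2]-t),'top knob',n@(np.array([.5252,-.059])-t))
print('clip loop', n@(onz(c,322,265,.146)[:2]-t))
s=cv2.imread('pics/scene2.png');t=cv2.imread('pics/top2.png')
o=np.hstack([cv2.resize(s[130:255,220:340],(384,400),interpolation=cv2.INTER_CUBIC),cv2.resize(t[180:300,190:310],(400,400),interpolation=cv2.INTER_CUBIC)]); cv2.imwrite('pics/crop2.png',o)
E
```

```text
[ 0.4485568  -0.10169792  0.01      ] [ 0.43939303 -0.03982029  0.01      ] 0.06255250455849183 [ 0.44397492 -0.07075911  0.01      ]
-81.57600154300798
lateral wrist 0.0011057733461562406 top knob 0.0005900280000000031
clip loop 0.00010859005425496324
```

View pics/crop2.png

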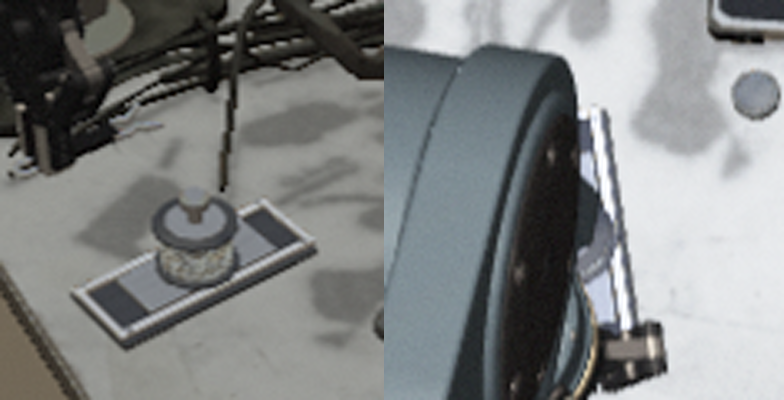

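The clip is held straight and the spindle hasn't moved. I'll shift 1 mm sideways and descend to groove height.

Call:
step_arm(commands=[[[0,0.02,-0.7,0,0,0,255],[0,0,-0.7,0,0,0,255],[0,0,-0.6,0,0,0,255],[0,0,-0.32,0,0,0,255],[0,0,0,0,0,0,255],[0,0,0,0,0,0,255],[0,0,0,0,0,0,255]]])

```text
clock: 7.5
tool_pos: [0.4263, -0.0741, 0.0525]
eef_rot: [[-0.989, -0.147, 0.001], [-0.147, 0.989, -0.0], [-0.001, -0.0, -1.0]]
wrist_force: [-0.6, -0.1, -0.4]
width: 0.143
grasp_force: 48.9
```

```bash
python3 - <<'E'
from h import *
s=manip.get_state(); c=cap('scene','scene3.png'); p=s['tool_pos'];print(p,s['wrist_force'],np.round(s['eef_rot'],3).tolist())
u=np.array([.9888,.1495,0]); e=p+u*.0493+[0,0,.0024]; n=np.array([-.1495,.9888,0])
print('leg ends expected',[proj(c,e+u*.0187+n*k*.012) for k in(1,-1)],'knob top',proj(c,[.5252,-.059,.071]),'groove',proj(c,[.5252,-.059,.0535]))
cv2.imwrite('pics/crop3.png',cv2.resize(c['color'][150:240,230:350,::-1],(800,600),interpolation=cv2.INTER_CUBIC))
E
```

```text
[ 0.42634499 -0.07406231  0.05254121] [-0.60222492 -0.06177388 -0.44392605] [[-0.989, -0.147, 0.001], [-0.147, 0.989, -0.0], [-0.001, -0.0, -1.0]]
leg ends expected [array([263.97351194, 199.36043505]), array([270.57676735, 205.32580214])] knob top [279.63495185 190.29283075] groove [279.911371   196.86936382]
```

View pics/crop3.png

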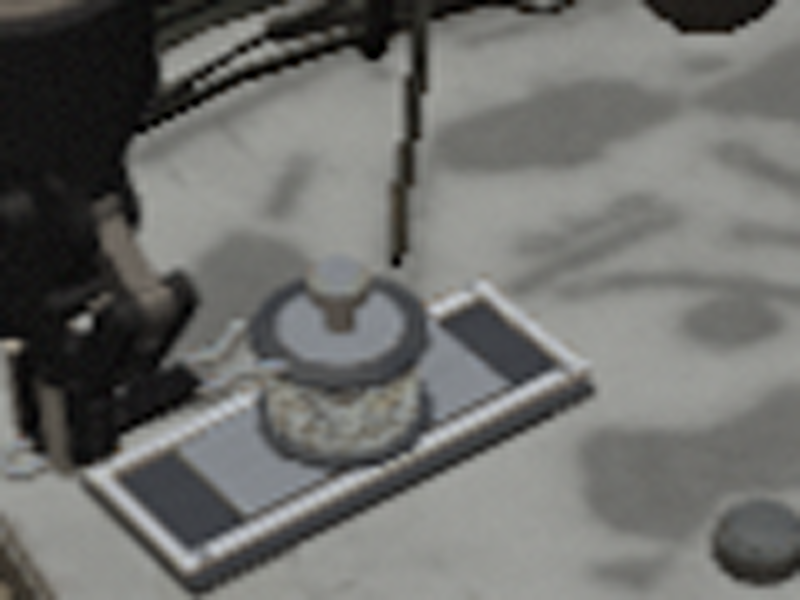

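Leg ends are at (266,198) and (272,205), at groove height and straddling the shank line. Next I lower 1.2 mm and approach.

Call:
step_arm(commands=[[[0,0,-0.03,0,0,0,255],[0.2,0.03,0,0,0,0,255],[0.2,0.03,0,0,0,0,255],[0.2,0.03,0,0,0,0,255],[0.2,0.03,0,0,0,0,255],[0,0,0,0,0,0,255],[0,0,0,0,0,0,255]]])

```text
clock: 8.25
tool_pos: [0.4577, -0.0689, 0.0503]
eef_rot: [[-0.989, -0.148, -0.001], [-0.148, 0.989, 0.0], [0.0, 0.0, -1.0]]
wrist_force: [0.1, 0.3, -1.1]
width: 0.139
grasp_force: 48.9
```

Call:
step_arm(commands=[[[0.05,0.0075,0,0,0,0,255],[0.05,0.0075,0,0,0,0,255],[0.05,0.0075,0,0,0,0,255],[0.05,0.0075,0,0,0,0,255],[0.05,0.0075,0,0,0,0,255],[0,0,0,0,0,0,255]]])

```text
clock: 8.85
tool_pos: [0.4679, -0.0675, 0.0505]
eef_rot: [[-0.989, -0.148, -0.0], [-0.148, 0.989, 0.0], [0.0, 0.0, -1.0]]
wrist_force: [-0.7, 0.5, -0.7]
width: 0.144
grasp_force: 48.9
```

Call:
step_arm(commands=[[[0.05,0.0075,0,0,0,0,255],[0.05,0.0075,0,0,0,0,255],[0.05,0.0075,0,0,0,0,255],[0.05,0.0075,0,0,0,0,255]]])

```text
clock: 9.25
tool_pos: [0.4759, -0.0663, 0.0505]
eef_rot: [[-0.989, -0.148, -0.0], [-0.148, 0.989, -0.0], [0.0, 0.0, -1.0]]
wrist_force: [-2.1, -0.6, -0.4]
width: 0.142
grasp_force: 48.9
```

Call:
step_arm(commands=[[[0.04,0.006,0,0,0,0,255],[0.04,0.006,0,0,0,0,255],[0.04,0.006,0,0,0,0,255]]])

```text
clock: 9.55
tool_pos: [0.4806, -0.0656, 0.0505]
eef_rot: [[-0.989, -0.148, -0.0], [-0.148, 0.989, 0.0], [0.0, 0.0, -1.0]]
wrist_force: [-3.0, -0.2, -0.7]
width: 0.14
grasp_force: 48.9
```

Call:
step_arm(commands=[[[0.03,0.0045,0,0,0,0,255],[0.03,0.0045,0,0,0,0,255],[0.03,0.0045,0,0,0,0,255]]])

```text
clock: 9.85
tool_pos: [0.4842, -0.065, 0.0505]
eef_rot: [[-0.989, -0.148, -0.0], [-0.148, 0.989, 0.0], [0.0, 0.0, -1.0]]
wrist_force: [-1.8, -0.5, -0.1]
width: 0.143
grasp_force: 48.9
```

Call:
step_arm(commands=[[[0.03,0.0045,0,0,0,0,255],[0.03,0.0045,0,0,0,0,255],[0.03,0.0045,0,0,0,0,255]]])

```text
clock: 10.15
tool_pos: [0.4866, -0.0645, 0.0501]
eef_rot: [[-0.989, -0.148, -0.002], [-0.148, 0.989, -0.0], [0.002, 0.0, -1.0]]
wrist_force: [-12.1, -2.1, 0.4]
width: 0.139
grasp_force: 49.0
```

Call:
step_arm(commands=[[[0,0,0,0,0,0,255]]])

```text
clock: 10.25
tool_pos: [0.4871, -0.0645, 0.0502]
eef_rot: [[-0.989, -0.148, -0.001], [-0.148, 0.989, -0.0], [0.001, 0.0, -1.0]]
wrist_force: [-4.0, -0.5, -0.5]
width: 0.142
grasp_force: 49.0
```

Call:
step_arm(commands=[[[0.01,0.0015,0,0,0,0,255]]])

```text
clock: 10.35
tool_pos: [0.4876, -0.0645, 0.0503]
eef_rot: [[-0.989, -0.148, -0.001], [-0.148, 0.989, -0.0], [0.001, 0.0, -1.0]]
wrist_force: [-5.1, -0.8, -0.6]
width: 0.141
grasp_force: 48.8
```

Call:
step_arm(commands=[[[0.015,0.002,0,0,0,0,255],[0.01,0.0015,0,0,0,0,255]]])

```text
clock: 10.55
tool_pos: [0.4889, -0.0643, 0.0504]
eef_rot: [[-0.989, -0.148, -0.001], [-0.148, 0.989, 0.0], [0.001, 0.0, -1.0]]
wrist_force: [-2.9, -0.1, -1.6]
width: 0.144
grasp_force: 48.8
```

Call:
step_arm(commands=[[[0.01,0.0015,0,0,0,0,255],[0.01,0.0015,0,0,0,0,255]]])

```text
clock: 10.75
tool_pos: [0.4904, -0.0641, 0.0507]
eef_rot: [[-0.989, -0.148, 0.001], [-0.148, 0.989, 0.0], [-0.001, -0.0, -1.0]]
wrist_force: [0.1, 0.6, -0.2]
width: 0.146
grasp_force: 48.9
```

Force dropped to zero and the tool jumped ahead, which looks like the snap. I'll seat it gently.

Call:
step_arm(commands=[[[0.01,0.0015,0,0,0,0,255],[0,0,0,0,0,0,255]]])

```text
clock: 10.95
tool_pos: [0.4911, -0.0641, 0.0508]
eef_rot: [[-0.989, -0.148, 0.001], [-0.148, 0.989, 0.0], [-0.001, -0.0, -1.0]]
wrist_force: [1.5, 1.6, -1.5]
width: 0.14
grasp_force: 48.8
```

```bash
python3 - <<'E'
from h import *
s=manip.get_state(); c=cap('scene','scene4.png'); p=s['tool_pos'];print(p,s['wrist_force'])
u=np.array([.9888,.1495,0]); e=p+u*.0493+[0,0,.0024]
print('eye expected',proj(c,e),'knob top if home',proj(c,e+[0,0,.0175]),'10mm',proj(c,e+u*.01+[0,0,.0175]))
cv2.imwrite('pics/crop4.png',cv2.resize(c['color'][160:235,240:340,::-1],(800,600),interpolation=cv2.INTER_CUBIC))
E
```

```text
[ 0.49112481 -0.06408976  0.05081167] [ 1.4629901  1.5690571 -1.46301  ]
eye expected [285.65225661 194.24969399] knob top if home [285.44532876 187.68628263] 10mm [289.32483785 185.88656101]
```

View pics/crop4.png

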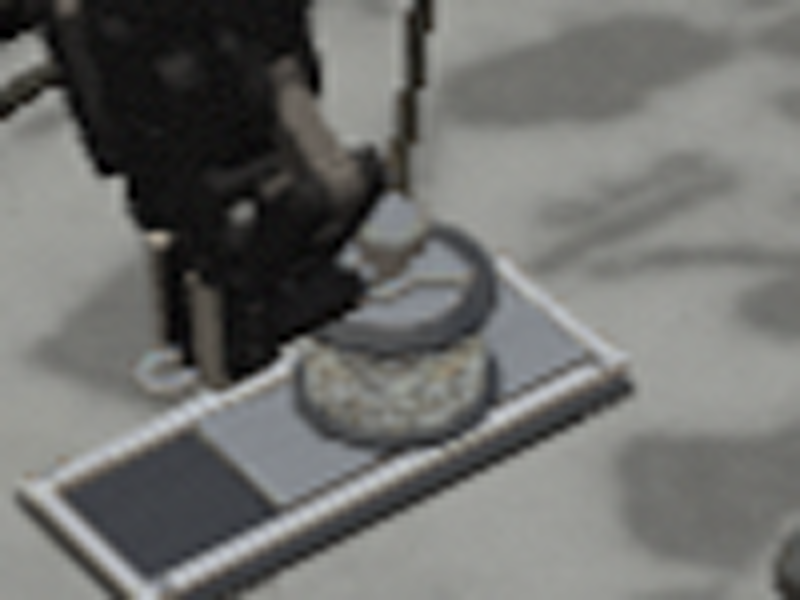

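The knob at (289,186) is still about 8 mm ahead of the clip's eye, and the carriage has just reached the slot's far end. It hasn't snapped yet, so I'll keep pushing gently.

Call:
step_arm(commands=[[[0.015,0.002,0,0,0,0,255],[0.01,0.0015,0,0,0,0,255]]])

```text
clock: 11.2
tool_pos: [0.4916, -0.064, 0.0506]
eef_rot: [[-0.989, -0.148, 0.001], [-0.148, 0.989, 0.0], [-0.001, -0.0, -1.0]]
wrist_force: [1.9, 1.2, -0.6]
width: 0.14
grasp_force: 48.9
```

Call:
step_arm(commands=[[[0.015,0.002,0,0,0,0,255],[0.01,0.0015,0,0,0,0,255]]])

```text
clock: 11.4
tool_pos: [0.4924, -0.0638, 0.0505]
eef_rot: [[-0.989, -0.148, -0.0], [-0.148, 0.989, -0.0], [0.0, -0.0, -1.0]]
wrist_force: [0.1, 1.9, -0.8]
width: 0.142
grasp_force: 48.9
```

Call:
step_arm(commands=[[[0.015,0.002,0,0,0,0,255],[0.01,0.0015,0,0,0,0,255]]])

```text
clock: 11.6
tool_pos: [0.4931, -0.0637, 0.0504]
eef_rot: [[-0.989, -0.148, -0.001], [-0.148, 0.989, -0.0], [0.001, 0.0, -1.0]]
wrist_force: [-0.6, 1.1, -0.4]
width: 0.141
grasp_force: 48.9
```

Call:
step_arm(commands=[[[0.01,0.0015,0,0,0,0,255],[0.01,0.0015,0,0,0,0,255]]])

```text
clock: 11.8
tool_pos: [0.494, -0.0636, 0.0504]
eef_rot: [[-0.989, -0.148, -0.0], [-0.148, 0.989, -0.0], [0.0, 0.0, -1.0]]
wrist_force: [-0.5, -0.5, -0.9]
width: 0.144
grasp_force: 48.9
```

```bash
cat > k.py <<'E'
from h import *
def knob(f,prev='scene4.png',box=(283,182,297,194)):
    a=load(prev)['color']; b=load(f)['color']; x0,y0,x1,y1=box
    up=lambda i:cv2.resize(i,None,fx=8,fy=8,interpolation=cv2.INTER_CUBIC)
    r=cv2.matchTemplate(up(b[y0-12:y1+12,x0-12:x1+15]),up(a[y0:y1,x0:x1]),cv2.TM_CCOEFF_NORMED); _,v,_,l=cv2.minMaxLoc(r)
    return np.array(l)/8-12,v
E
python3 - <<'E'
from k import *
c=cap('scene','scene5.png'); s=manip.get_state(); print(s['tool_pos'],s['wrist_force'])
print(knob('scene5.png'))
print('reel/washer shift',knob('scene5.png',box=(290,195,304,215)))
e=np.array([.54,-.057,.071]); u=np.array([.9888,.1495,0]); print('px per mm',proj(c,e+u*.001)-proj(c,e))
print('scene1 knob vs scene3',knob('scene3.png','scene1.png',(274,184,288,196)))
E
```

```text
[ 0.49411385 -0.06357024  0.05045825] [ 0.79337901 -0.01858715 -0.26959066]
(array([0.25 , 0.375]), 0.9112177491188049)
reel/washer shift (array([-0.375,  0.125]), 0.9346066117286682)
px per mm [ 0.38954404 -0.18071053]
scene1 knob vs scene3 (array([0., 0.]), 0.9960870742797852)
```

The spindle has stayed put while the clip moved 3 mm with no force, so it's past the bulge and sliding home. I'll continue in small steps until the force rises.

Call:
step_arm(commands=[[[0.01,0.0015,0,0,0,0,255],[0.01,0.0015,0,0,0,0,255]]])

```text
clock: 12.05
tool_pos: [0.4949, -0.0635, 0.0505]
eef_rot: [[-0.989, -0.148, -0.0], [-0.148, 0.989, -0.0], [0.0, -0.0, -1.0]]
wrist_force: [-2.1, -0.3, -0.6]
width: 0.138
grasp_force: 48.9
```

Call:
step_arm(commands=[[[0.01,0.0015,0,0,0,0,255],[0.01,0.0015,0,0,0,0,255]]])

```text
clock: 12.25
tool_pos: [0.4955, -0.0634, 0.0504]
eef_rot: [[-0.989, -0.148, -0.0], [-0.148, 0.989, -0.0], [0.0, -0.0, -1.0]]
wrist_force: [-2.4, -0.2, 0.5]
width: 0.142
grasp_force: 49.0
```

Call:
step_arm(commands=[[[0.01,0.0015,0,0,0,0,255]]])

```text
clock: 12.35
tool_pos: [0.496, -0.0633, 0.0504]
eef_rot: [[-0.989, -0.148, -0.0], [-0.148, 0.989, -0.0], [0.0, -0.0, -1.0]]
wrist_force: [-2.6, 0.0, -0.6]
width: 0.142
grasp_force: 48.9
```

```bash
python3 - <<'E'
from k import *
c=cap('scene','scene6.png'); s=manip.get_state(); print(s['tool_pos'],s['wrist_force'])
for p in('scene4.png','scene5.png'): print(knob('scene6.png',p),knob('scene6.png',p,(290,195,304,215)),knob('scene6.png',p,(275,212,300,222)))
E
```

```text
[ 0.49603979 -0.06330344  0.05043443] [-1.65408962  0.40273955 -0.29146932]
(array([1.   , 0.125]), 0.8612297177314758) (array([-0.125,  0.   ]), 0.9550439119338989) (array([0., 0.]), 0.9836599826812744)
(array([ 0.5  , -0.125]), 0.9763337969779968) (array([ 0.25 , -0.125]), 0.9520412683486938) (array([ 0.25 , -0.125]), 0.977814257144928)
```

Call:
step_arm(commands=[[[0.01,0.0015,0,0,0,0,255],[0.01,0.0015,0,0,0,0,255]]])

```text
clock: 12.6
tool_pos: [0.4966, -0.0632, 0.0504]
eef_rot: [[-0.989, -0.148, -0.001], [-0.148, 0.989, -0.0], [0.001, 0.0, -1.0]]
wrist_force: [-5.2, -0.4, 0.6]
width: 0.136
grasp_force: 49.0
```

Call:
step_arm(commands=[[[0.01,0.0015,0,0,0,0,255],[0.01,0.0015,0,0,0,0,255]]])

```text
clock: 12.8
tool_pos: [0.4968, -0.0631, 0.0502]
eef_rot: [[-0.989, -0.148, -0.002], [-0.148, 0.989, -0.0], [0.002, 0.0, -1.0]]
wrist_force: [-8.6, -1.8, 0.9]
width: 0.139
grasp_force: 49.1
```

Call:
step_arm(commands=[[[0.01,0.0015,0,0,0,0,255],[0,0,0,0,0,0,255]]])

```text
clock: 13.0
tool_pos: [0.4968, -0.0631, 0.05]
eef_rot: [[-0.989, -0.148, -0.003], [-0.148, 0.989, -0.0], [0.003, 0.0, -1.0]]
wrist_force: [-9.4, -0.7, 1.0]
width: 0.141
grasp_force: 49.2
```

```bash
python3 - <<'E'
from k import *
c=cap('scene','scene7.png'); s=manip.get_state(); p=s['tool_pos']; print(p,s['wrist_force'])
for q in('scene4.png','scene6.png'): print(knob('scene7.png',q),knob('scene7.png',q,(290,195,304,215)),knob('scene7.png',q,(275,212,300,222)))
u=np.array([.9888,.1495,0]); e=p+u*.0493+[0,0,.0024]
print('eye',proj(c,e),'knob top if home',proj(c,e+[0,0,.0175]),'leg ends',[proj(c,e+u*.0187+np.array([-.1495,.9888,0])*k*.012) for k in (1,-1)])
cv2.imwrite('pics/crop7.png',cv2.resize(c['color'][170:230,255:335,::-1],(800,600),interpolation=cv2.INTER_CUBIC))
E
```

```text
[ 0.49676927 -0.06311281  0.05004297] [-9.41123004 -1.98001267  1.14068096]
(array([1.25 , 0.125]), 0.8240982294082642) (array([0., 0.]), 0.9700979590415955) (array([0., 0.]), 0.9930338859558105)
(array([0.25, 0.  ]), 0.9906096458435059) (array([ 0.25 , -0.125]), 0.959419846534729) (array([0., 0.]), 0.9840978980064392)
eye [287.82546654 193.46855502] knob top if home [287.64470065 186.91609175] leg ends [array([291.5798945 , 187.32637734]), array([298.32068111, 192.94594745])]
```

View pics/crop7.png

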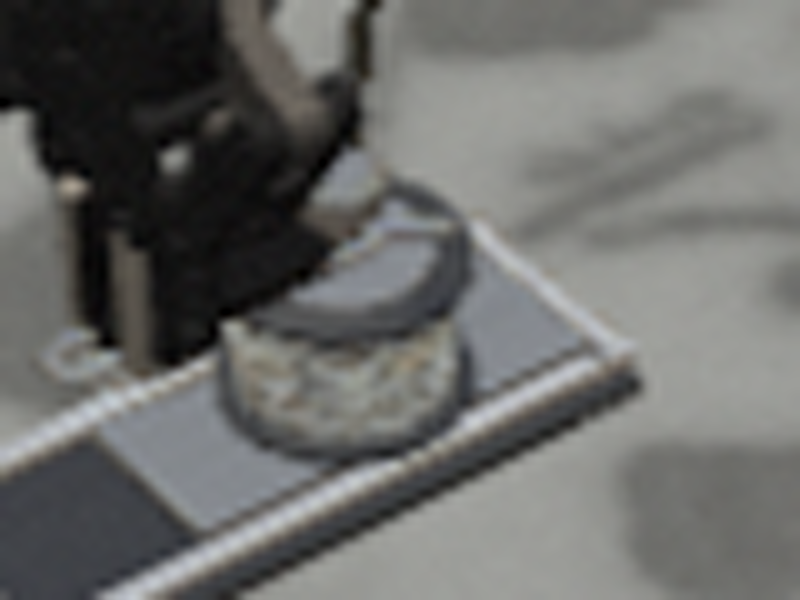

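The force rises to 9–10 N with the tool stalled. The reel's centre (px 289.5) matches the expected eye position (289.2), so the clip is home. I'll relax the push, release, and rise.

Call:
step_arm(commands=[[[-0.015,-0.002,0,0,0,0,255],[-0.01,-0.0015,0.005,0,0,0,255],[0,0,0,0,0,0,255]]])

```text
clock: 13.35
tool_pos: [0.4967, -0.0631, 0.0505]
eef_rot: [[-0.989, -0.148, -0.001], [-0.148, 0.989, -0.0], [0.001, 0.0, -1.0]]
wrist_force: [-6.3, -0.4, -2.0]
width: 0.139
grasp_force: 48.9
```

Call:
step_arm(commands=[[[0,0,0,0,0,0,190],[0,0,0,0,0,0,150],[0,0,0,0,0,0,130],[0,0,0,0,0,0,130]]], squeeze=20)

```text
clock: 13.75
tool_pos: [0.4974, -0.0631, 0.0509]
eef_rot: [[-0.989, -0.148, 0.001], [-0.148, 0.989, 0.0], [-0.001, -0.0, -1.0]]
wrist_force: [-0.0, -0.3, 0.8]
width: 0.493
grasp_force: 0.0
```

Call:
step_arm(commands=[[[0,0,0.2,0,0,0,130],[0,0,0.5,0,0,0,130],[0,0,0.8,0,0,0,130],[-0.5,-0.1,0.8,0,0,0,130],[-0.8,-0.5,0.6,0,0,0,130],[-0.8,-0.9,0,0,0,0,130],[-0.8,-0.9,0,0,0,0,130],[-0.2,-0.9,0,0,0,0,130],[0,-0.9,0,0,0,0,130],[0,0,0,0,0,0,130],[0,0,0,0,0,0,130]]])

```text
clock: 14.85
tool_pos: [0.373, -0.2316, 0.1671]
eef_rot: [[-0.989, -0.146, 0.0], [-0.146, 0.989, 0.0], [-0.0, -0.0, -1.0]]
wrist_force: [0.4, -0.3, -0.5]
width: 0.492
grasp_force: 0.0
```

```bash
python3 - <<'E'
from h import *
c=cap('scene','scene8.png');t=cap('top','top8.png')
o=np.hstack([cv2.resize(c['color'][170:230,255:315,::-1],(400,400),interpolation=cv2.INTER_CUBIC),cv2.resize(t['color'][205:295,205:295,::-1],(400,400),interpolation=cv2.INTER_CUBIC)]); cv2.imwrite('pics/crop8.png',o)
E
```

```text
(no output)
```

View pics/crop8.png

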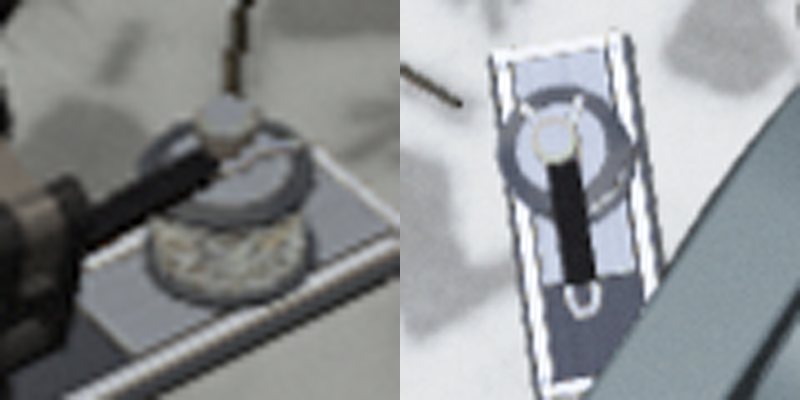

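The clip sits level. Its tail meets the knob at (555,140) in the crop, and the leg ends are about 18 mm beyond the axis, as they should be when it is home. I'm handing the job in.

```bash
python3 -c "
from bench import manip
print(manip.close_job())"
```

```text
the job is handed in; nothing more can be done
None
```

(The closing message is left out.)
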